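# Let the telescopic wardrobe rail out by one hole

## Task

The telescopic wardrobe rail on the fitting board is locked at its shortest length: let it out by one hole. Press the sprung button in until the inner tube springs free, then draw the inner tube gently out until the button pops fully up through the next hole, without wrenching on the button once it has caught, and let go; leave the things lying around it where they are.

Things in the scene. Friction and masses are not known exactly. Their poses are not given: they have to be found in the camera images.
- rail: Steel outer tube, 36 x 36 mm, y = -194 to +45 mm, lying level on wooden saddles on a grey laminate board (110 x 440 x 12 mm), fixed to the table. Origin on the table straight under its first hole; z up; +y along the tube, the way the inner tube draws out. Axis at x = 0, z = 75 mm; flat top face at z = 93 mm, top wall 2 mm thick.
- first_hole (a point): Centre of the first hole (17 mm square), in the rail's top face, where the button starts. The next such hole is in the top (also 93 mm high) of the dark steel collar, 42 x 66 mm, clamped round the tube's +y end. The collar's place differs from rail to rail and is not measured: its hole's centre lies 46 to 74 mm along +y from this point.
- button: Smooth round-topped steel button, 14 mm across, on the inner tube and moving with it; origin at its crown. Up: crown 100.5 mm high. 2 N starts it down, 5 N holds it flush; over 20 N on it bends it. Flush in the first hole it is freed: an inner spring pushes the tube 9 mm out, tucking it under the wall (crown 91 mm). Under the next hole it pops up by itself, then stops the tube dead.
- inner (a joint): How far the aluminium inner tube is drawn out along the rail's +y, in metres: 0 at the start (locked), about 0.009 once sprung free, 0.044 to 0.076 when caught in the next hole, end stop 0.079. Between the holes it drags with about 3 N and stays where it is left.
- inner_grip (a point): Point on the inner tube's axis where it can be pinched from above across its width: a bar 27 mm wide, 26 mm high, axis 74.5 mm above the table, along the rail's y. At the start 155 mm from the first hole; moves with the tube. Bare for 50 mm or more either way, to the collar and to a black 32 mm end cap.
- screwdriver: Bystander: black-handled screwdriver lying beside the rail.
- tape: Bystander: grey tape measure, 66 x 70 x 36 mm, beside the rail.
- tray: Bystander: white tray of shelf pins, 70 x 100 x 28 mm, beside the rail.
- flange: Bystander: steel rail-end ring, 60 mm diameter, 12 mm high, beside the rail.

How it is judged:
On the way, in this order (a step that is already met when the one before it is completed fails the run):
1. the button is pressed in and the inner tube has sprung free of the first hole (value of joint inner above 0.006 m and z of button in the frame of rail below 0.0925 m), for 0.1 s.
2. the button has popped fully up through the next hole (value of joint inner above 0.042 m and z of button in the frame of rail above 0.098 m), for 0.3 s.
At the end, for the whole second after the job is handed in: The inner tube stands drawn out by more than 42 mm with the button's crown at least 5 mm above the rail's top face, up through the collar's hole, and the tube is at rest (under 5 mm/s) (all of step 2 and velocity of joint inner between -0.005 and 0.005 m/s); the robot touches nothing.
It fails at once if the button is loaded with more than 20 N (mashed down, or wrenched against the edge of a hole) (contact force between button and anything else above 20 N).
It fails at once if the screwdriver, tape measure, pin tray or end ring beside the rail is shifted by more than 30 mm (distance of any of screwdriver, tape, tray, flange from where it was at the start of the episode above 0.03 m).
It also fails if it takes over 45 s, if anything falls off the work surface, if the arm or the gripper's body presses on something with over 40 N, if the wrist force passes 120 N, or if a joint passes its speed limit or range.

## Robot

A 7-joint arm with a two-finger parallel gripper is mounted at the origin on the work surface. World frame = base frame: x ahead of the robot, y to its left, z up, the work surface at z = 0. Lengths are in m, angles in rad, forces in N, time in s.
With the tool pointing down it reaches from about 0.4 to 0.875 m from the base axis. Payload 6.5 kg.
Tool frame: the origin (TCP) lies between the finger pads; the fingertips stand 8 mm ahead of it and the grasp point (between the pads) lies 11 mm behind it; z points along the fingers, y is the line along which they close (so a half turn about z gives the same grasp; the last joint's range is limited). The gripper opens to 85 mm and grips with 20 to 120 N. Pads are 22 mm wide; open, the fingers measure 114 mm over their backs; the gripper's body (76 mm by 85 mm) begins 54 mm behind the grasp point. The pads swing forward as they close: fully open they stand 13 mm farther back than shut.
Start: joints at [1.177, 0.536, -0.004, 1.538, 0.003, 1.067, -0.071], TCP at [0.209, -0.615, 0.215] pointing down, gripper open.
Joint ranges: [-2.7, 2.7], [-0.37, 2.16], [-1.27, 1.26], [0.24, 2.4], [-1.31, 4.45], [0.19, 1.91], [-2.76, 2.76]. Speed limits (rad/s): [2.39, 2.39, 3.14, 3.14, 3.14, 3.14, 3.14].

## Interface

Orientations are given as a unit quaternion [w, x, y, z].
In Python, from bench import robot gives the robot as it stands.
- The arm moves only by the tool move_arm, never from a script. Its arguments are lists of equal length, an entry for each row: "dp": the shift along the tool's x, y, z as a fraction of full scale, a list of three; "turn": the turn about the tool's z as a fraction of full scale. A call has exactly 5 rows; each row shifts and turns the commanded pose from where the row before left it, along the tool's axes as they then stand; what a row does not reach is not made up. Full scale, the value 1, is 0.04 m for a shift and 8 degrees for a turn. A row lasts 1/10 s, in which the tool goes at most 50 mm and 8.59 degrees, less where a joint would pass 70% of its speed; a pose out of reach is approached as far as the arm can. A call with a number of a shift or a turn outside -1 to 1 is refused whole. A call with a gripper value outside its range is refused whole. "jaw" is the opening, from -1 (shut) to 1 (fully open), so that 0 is half open, set as the call begins (left out, the last holds). The fingers move at their own pace and stop on an object; "squeeze" is the grip in N (left out, the last holds). Time passes only in rows, so rows that do not move let the fingers close, or fill a call up. It gives the time, the measured TCP pose, the force, the opening and the grip force at its end, in the units of the state.
- robot.get_state(): the state, without advancing time (a new reading comes with each control period).
- robot.read_camera(name): name is "side" or "top"; returns a dict with "color" (384x512x3 uint8, red, green, blue), "z_map" (384x512 float32, m along the optical axis (not along the pixel's ray), 0 where there is no reading), "mtx" (3x3 intrinsics, pixels), "rvec" (rotation vector, rad) and "tvec" (3), from world to camera coordinates, as OpenCV has them. Camera axes: x right, y down, z forward; pixel columns grow to the right and rows downward; lengths in m; the calibration is good to about 2 mm. A picture is of the moment at which its call begins.
- robot.hand_in(): hands the job in; it is judged then, once.
The state is a dict: "time": time; "qpos": joint angles; "qvel": joint speeds; "tau": joint torques, N m; "tcp_pos": TCP position; "ee_rot": TCP orientation; "ft_force": force on the tool from outside, world axes, zero at the start; "torque": the same for the moment, N m; "gripper_width": opening from 0.0 (shut) to 1.0 (fully open); "gripper_force": force on a finger pad.
Only numpy, scipy, OpenCV 4.12 (cv2) and the standard library are available. Lean on these libraries where they do the work, as an engineer would, in place of code of your own. Each camera call takes 0.05 s, during which the arm holds its last target. There are 200 camera calls.

## Working session

There is one attempt and no reset: what is moved stays moved. The work goes in short steps, Python scripts to look and compute and a tool call to move; the robot and the scene stay as the last step left them, time stands still between calls to the robot, and variables do not carry over. Pictures are saved under pics/ and viewed, at most 10 in all, crops included, and the job is handed in when it is done.

Besides the shell and the picture viewer there is one more tool, called after "Call:" by a JSON object that holds its "api" and its "payload", one argument or row to a line. move_arm: Moves the arm, as the interface text tells. Its arguments: {"type":"object","properties":{"dp":{"type":"array","items":{"type":"array","items":{"type":"number","minimum":-1,"maximum":1}}},"turn":{"type":"array","items":{"type":"number","minimum":-1,"maximum":1}},"jaw":{"type":"number"},"squeeze":{"type":"number"}},"required":["dp","turn"]}

```bash
mkdir -p pics; cat > h.py <<'E'
import numpy as np,cv2,pickle
from bench import robot
def grab(n,f):
    d=robot.read_camera(n); cv2.imwrite(f'pics/{f}.png',cv2.resize(d['color'][:,:,::-1],(768,576),interpolation=cv2.INTER_CUBIC)); pickle.dump(d,open(f'{f}.pkl','wb')); return d
def world(d,u,v,z=None):
    K=d['mtx'];R=cv2.Rodrigues(np.array(d['rvec'],float))[0];t=np.array(d['tvec']).ravel()
    ray=np.linalg.inv(K)@[u,v,1.]
    c=-R.T@t
    if z is None:
        return R.T@(ray*d['z_map'][int(round(v)),int(round(u))]-t)
    r=R.T@ray; return c+r*(z-c[2])/r[2]
E
python3 - <<'E'
from h import *
for n in('top','side'):
    d=grab(n,n+'0'); R=cv2.Rodrigues(np.array(d['rvec'],float))[0]; print(n,-R.T@np.array(d['tvec']).ravel(),R[2],d['mtx'][0])
print(robot.get_state())
E
```

```text
top [ 0.5073279  -0.06617964  1.01512381] [ 0.07373172 -0.00164581 -0.99727675] [452.44923195   0.         257.2911588 ]
side [ 0.53035579 -0.62505371  0.75010482] [ 0.08985734  0.6238911  -0.77632825] [383.20018712   0.         259.73406727]
{'time': 0.1, 'qpos': array([ 1.17678618,  0.5371002 , -0.00443435,  1.53875176,  0.00257128,
        1.06733114, -0.07121355]), 'qvel': array([-0.00163395, -0.00242963, -0.00045262, -0.00140221, -0.00048882,
        0.00030309, -0.0006945 ]), 'tau': array([ 3.01098284e-03, -5.84557199e+01,  1.05138861e+00, -2.59775609e+01,
        1.24275972e-02,  4.65198245e-03, -1.94552376e-05]), 'tcp_pos': array([ 0.20907941, -0.61482598,  0.21380322]), 'ee_rot': array([-7.72709080e-04,  9.86593989e-01,  1.63192136e-01, -1.75578521e-04]), 'ft_force': array([ 0.57450338, -0.60034886,  0.40268068]), 'torque': array([-0.00430598, -0.00082163,  0.01988042]), 'gripper_force': 0.0, 'gripper_width': 1.000312079730539}
```

View pics/top0.png

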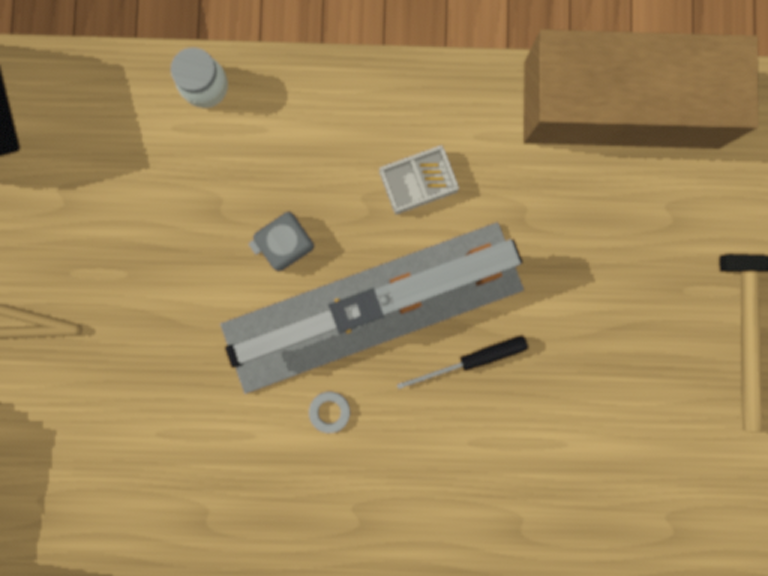

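View pics/side0.png

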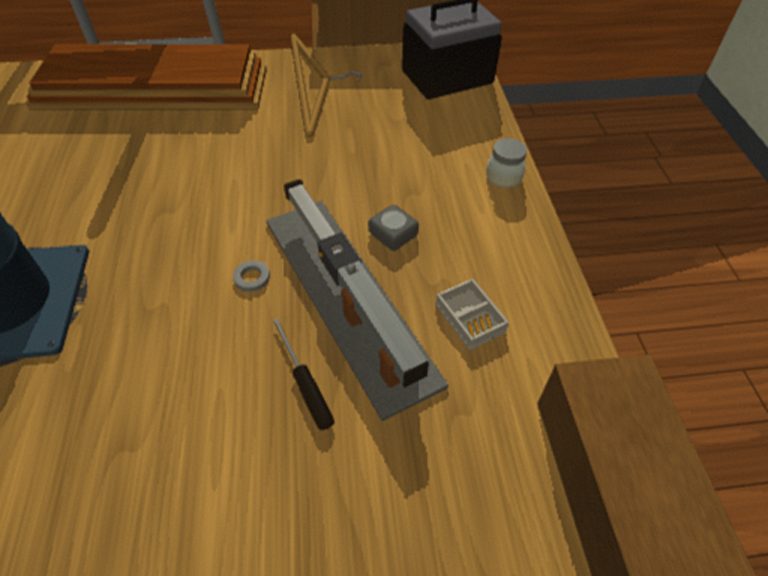

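The top view shows the button near (385,299), the collar hole near (353,312), and the inner tube running left to a cap at (233,355). In the side view the hole is near (338,249) and the button near (351,267). Next I'll enlarge both.

```bash
python3 - <<'E'
from h import *
a=pickle.load(open('top0.pkl','rb'));b=pickle.load(open('side0.pkl','rb'))
# crops native: top u 215..275 v 185..230 ; side u 200..260 v 145..190 , x8
ca=cv2.resize(a['color'][185:230,215:275,::-1],None,fx=8,fy=8,interpolation=cv2.INTER_CUBIC)
cb=cv2.resize(b['color'][150:195,205:265,::-1],None,fx=8,fy=8,interpolation=cv2.INTER_CUBIC)
cv2.imwrite('pics/c0.png',np.vstack([ca[:300],cb[:300]]))
cv2.imwrite('pics/c0.png',cv2.resize(np.hstack([ca,cb]),None,fx=800/960,fy=800/960))
E
```

```text
(no output)
```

View pics/c0.png

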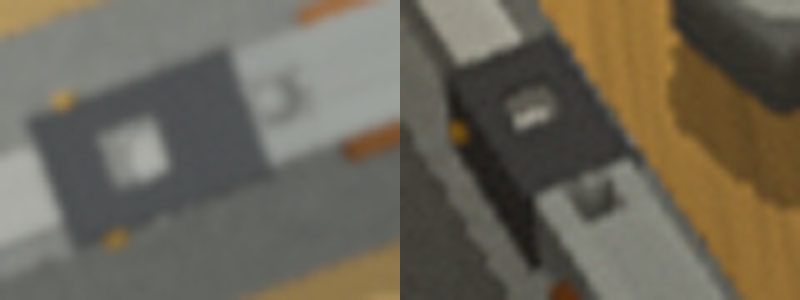

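The crop shows the button at (281,98) in the top view and (196,197) in the side view. The collar hole is at (135,153) and (131,108).

```bash
python3 - <<'E'
from h import *
a=pickle.load(open('top0.pkl','rb'));b=pickle.load(open('side0.pkl','rb'))
s=6.6667
P=lambda d:d['mtx']@np.c_[cv2.Rodrigues(np.array(d['rvec'],float))[0],np.array(d['tvec']).ravel()]
for n,p,q,z in(('button',(281,98),(196,197),.0985),('hole',(135,153),(131,108),.092)):
    ua=(215+p[0]/s-.5,185+p[1]/s-.5);ub=(205+q[0]/s-.5,150+q[1]/s-.5)
    X=cv2.triangulatePoints(P(a),P(b),np.array(ua),np.array(ub)).ravel();print(n,X[:3]/X[3],world(a,*ua,z),world(b,*ub,z))
for d in(a,b):
    v,u=np.nonzero(d['z_map']>0)
    R=cv2.Rodrigues(np.array(d['rvec'],float))[0];t=np.array(d['tvec']).ravel()
    W=((np.linalg.inv(d['mtx'])@np.c_[u,v,np.ones(len(u))].T*d['z_map'][v,u]).T-t)@R
    m=(abs(W[:,0]-.5)<.2)&(abs(W[:,1]+.05)<.35)&(W[:,2]>.083)&(W[:,2]<.103)
    Q=W[m]; 
    # restrict to largest blob along the line
    c=np.median(Q,0)
    for i in range(6):
        l=cv2.fitLine(Q[:,:2].astype(np.float32),cv2.DIST_HUBER,0,.01,.01).ravel()
        n=np.array([-l[1],l[0]]);k=abs((Q[:,:2]-l[2:])@n)<.03;Q=Q[k]
    al=Q[:,:2]@l[:2]
    print(len(Q),l,np.degrees(np.arctan2(l[1],l[0])),Q[:,2].mean(),al.min(),al.max())
    for lo in np.arange(al.min(),al.max(),.04):
        kk=(al>=lo)&(al<lo+.04);w=(Q[kk,:2])@n;print(round(lo,3),kk.sum(),(w.min()+w.max())/2,w.max()-w.min(),Q[kk,2].mean())
print(robot.get_state()['tcp_pos'])
E
```

```text
button [ 0.55343606 -0.06701353  0.09235298] [ 0.55438789 -0.06697956  0.0985    ] [ 0.5514758 -0.0723482  0.0985   ]
hole [ 0.53495931 -0.022832    0.09089426] [ 0.53660889 -0.02282229  0.092     ] [ 0.53261857 -0.02400827  0.092     ]
3425 [ 0.37231103 -0.92810804  0.5512213  -0.06157792] -68.141785 0.09198231441695193 0.040704625008831936 0.4627571220025541
0.041 277 0.48880452886427206 0.03115818037421736 0.08882797503779648
0.081 258 0.48878134524953604 0.027013345882329065 0.08827660649098149
0.121 259 0.4888733128719568 0.026996997423703928 0.08806358389867697
0.161 288 0.4887153147845402 0.04176363790963017 0.08958290988754258
0.201 405 0.48874312679375775 0.042049736902220525 0.09292337250781589
0.241 375 0.48873203714057445 0.041940863144535045 0.09397874336374185
0.281 347 0.48874530676401073 0.03602342520835844 0.09360059207321406
0.321 344 0.4888408051724773 0.03601985131970292 0.0935957735805253
0.361 344 0.48893599406765154 0.036290921845814006 0.0934872763754855
0.401 345 0.48880659292563955 0.03592264122058547 0.09350754899153148
0.441 183 0.4887907969896743 0.036092
[... 248 characters left out ...]
641787 0.02717857609678087 0.08700086182133669
0.12 133 0.4849095755060883 0.026382411337829592 0.08712552920689316
0.16 140 0.48541265874755035 0.0422698207583439 0.08884389665829076
0.2 252 0.4853160249359372 0.042904379363602196 0.09189042533353346
0.24 257 0.48583585230970705 0.04310097529152229 0.09284095125786512
0.28 252 0.4857747398436938 0.037264502126281907 0.09238657741764507
0.32 272 0.4855204175043669 0.03686115344782581 0.09250696796452589
0.36 295 0.4857965622054301 0.03700928820332877 0.09248666587114254
0.4 326 0.4858005512423489 0.036883331658207064 0.09245432064829398
0.44 219 0.4856898678983836 0.037787916214840345 0.09184781842889315
[ 0.20907941 -0.61482598  0.21380322]
```

```bash
cat >> h.py <<'E'
yd=np.array([-.3716,.9284]);xd=np.array([.9284,.3716]);O=.4872*xd-.2685*yd
YAW=111.8
def rail(x,y): return O+x*xd+y*yd
def plan(xyz,yaw=YAW,N=5,st=None):
    s=robot.get_state();w,x,y,z=s['ee_rot']
    cy=np.degrees(2*np.arctan2(y,x));p=s['tcp_pos'].copy();T=np.array(xyz)
    dy=(yaw-cy+180)%360-180;k=int(np.ceil(abs(dy)/8-.05));print('pos',p.round(4),'yaw',round(cy,2),'rail',((p[:2]-O)@xd*1e3).round(1),((p[:2]-O)@yd*1e3).round(1),'F',s['ft_force'].round(1),'t',s['time'],s['gripper_width'].round(3))
    R=[];U=[]
    for i in range(N):
        a=np.radians(cy);M=np.array([[np.cos(a),np.sin(a),0],[np.sin(a),-np.cos(a),0],[0,0,-1]])
        d=(T-p)/(N-i);q=(M.T@d/.04).round(2);t=round(float(np.clip(-(yaw-cy)/8,-1,1)),2) if abs(yaw-cy)>.2 else 0
        R.append(q.tolist());U.append(t);p=p+M@q*.04;cy-=t*8
    for i in range(0,N,5):print(R[i:i+5],U[i:i+5])
E
python3 - <<'E'
from h import *
print(rail(0,0),rail(0,155))
plan([*rail(0,0),.16],N=20)
E
```

```text
[ 0.55209108 -0.06823188] [-57.04590892 143.83376812]Traceback (most recent call last):
  File "<stdin>", line 3, in <module>
  File "h.py", line 18, in plan
    dy=(yaw-cy+180)%360-180;k=int(np.ceil(abs(dy)/8-.05));print('pos',p.round(4),'yaw',round(cy,2),'rail',((p[:2]-O)@xd*1e3).round(1),((p[:2]-O)@yd*1e3).round(1),'F',s['ft_force'].round(1),'t',s['time'],s['gripper_width'].round(3))
                                                                                                                                                                                                           ^^^^^^^^^^^^^^^^^^^^^^^^
AttributeError: 'float' object has no attribute 'round'
```

```bash
sed -i "s/s\['gripper_width'\].round(3)/s['gripper_width']/; s/O+x\*xd+y\*yd/O+x*xd\/1e3+y*yd\/1e3/; s/dy=.*k=int.*05));//" h.py
python3 - <<'E'
from h import *
print(rail(0,155))
plan([*rail(0,0),.16],N=20)
E
```

```text
[0.49449308 0.07567012]
pos [ 0.2091 -0.6148  0.2138] yaw 18.78 rail -521.6 -380.0 F [ 0.6 -0.6  0.4] t 0.1 1.000312079730539
[[0.63, -0.51, 0.07], [0.69, -0.42, 0.07], [0.74, -0.32, 0.07], [0.78, -0.21, 0.07], [0.8, -0.1, 0.07]] [-1.0, -1.0, -1.0, -1.0, -1.0]
[[0.81, 0.01, 0.07], [0.8, 0.13, 0.07], [0.77, 0.23, 0.07], [0.73, 0.34, 0.07], [0.68, 0.44, 0.07]] [-1.0, -1.0, -1.0, -1.0, -1.0]
[[0.61, 0.53, 0.06], [0.53, 0.61, 0.07], [0.47, 0.65, 0.06], [0.47, 0.65, 0.07], [0.47, 0.65, 0.06]] [-1.0, -0.63, 0, 0, 0]
[[0.48, 0.65, 0.07], [0.47, 0.65, 0.06], [0.48, 0.65, 0.07], [0.47, 0.65, 0.06], [0.48, 0.66, 0.07]] [0, 0, 0, 0, 0]
```

Call:
{"api": "move_arm", "payload": {
  "dp": [
    [0.63,-0.51,0.07],
    [0.69,-0.42,0.07],
    [0.74,-0.32,0.07],
    [0.78,-0.21,0.07],
    [0.8,-0.1,0.07]
  ],
  "turn": [-1,-1,-1,-1,-1],
  "jaw": -1
}}

```text
time: 0.6
tcp_pos: [0.2953, -0.477, 0.2002]
ee_rot: [-0.0, 0.87, 0.493, -0.0]
ft_force: [-0.3, -0.9, -0.2]
gripper_width: 0.143
gripper_force: 0.0
```

Call:
{"api": "move_arm", "payload": {
  "dp": [
    [0.81,0.01,0.07],
    [0.8,0.13,0.07],
    [0.77,0.23,0.07],
    [0.73,0.34,0.07],
    [0.68,0.44,0.07]
  ],
  "turn": [-1,-1,-1,-1,-1]
}}

```text
time: 1.1
tcp_pos: [0.3811, -0.3403, 0.1863]
ee_rot: [-0.0, 0.649, 0.761, -0.0]
ft_force: [-0.1, -0.7, -0.6]
gripper_width: -0.003
gripper_force: 0.0
```

Call:
{"api": "move_arm", "payload": {
  "dp": [
    [0.61,0.53,0.06],
    [0.53,0.61,0.07],
    [0.47,0.65,0.06],
    [0.47,0.65,0.07],
    [0.47,0.65,0.06]
  ],
  "turn": [-1,-0.63,0,0,0]
}}

```text
time: 1.6
tcp_pos: [0.4669, -0.2044, 0.1734]
ee_rot: [-0.0, 0.561, 0.828, -0.0]
ft_force: [-0.2, 0.7, 0.1]
gripper_width: 0.006
gripper_force: 0.0
```

Call:
{"api": "move_arm", "payload": {
  "dp": [
    [0.48,0.65,0.07],
    [0.47,0.65,0.06],
    [0.48,0.65,0.07],
    [0.47,0.65,0.06],
    [0.48,0.66,0.07]
  ],
  "turn": [0,0,0,0,0]
}}

```text
time: 2.1
tcp_pos: [0.5527, -0.0677, 0.1602]
ee_rot: [-0.0, 0.561, 0.828, -0.0]
ft_force: [0.0, 0.6, -0.1]
gripper_width: 0.0
gripper_force: 0.0
```

```bash
python3 - <<'E'
from h import *
plan([*rail(0,0),.125],N=5)
E
```

```text
pos [ 0.5527 -0.0677  0.1602] yaw 111.81 rail 0.7 0.2 F [ 0.   0.6 -0.1] t 2.1 0.00011887236435946871
[[-0.0, -0.0, 0.18], [-0.0, -0.0, 0.17], [-0.0, -0.01, 0.18], [-0.0, -0.0, 0.17], [-0.01, -0.01, 0.18]] [0, 0, 0, 0, 0]
```

Call:
{"api": "move_arm", "payload": {
  "dp": [
    [0,-0.01,0.23],
    [0,-0.01,0.23],
    [0,0,0.23],
    [0,0,0.23],
    [0,0,0.21]
  ],
  "turn": [0,0,0,0,0]
}}

```text
time: 2.6
tcp_pos: [0.5511, -0.07, 0.1144]
ee_rot: [-0.0, 0.561, 0.828, -0.0]
ft_force: [-0.4, -0.4, 0.2]
gripper_width: 0.001
gripper_force: 0.0
```

Call:
{"api": "move_arm", "payload": {
  "dp": [
    [0,0,0.04],
    [0,0,0.04],
    [0,0,0.04],
    [0,0,0.04],
    [0,0,0.04]
  ],
  "turn": [0,0,0,0,0]
}}

```text
time: 3.1
tcp_pos: [0.5519, -0.069, 0.1075]
ee_rot: [0.0, 0.56, 0.828, 0.0]
ft_force: [-0.5, 0.3, -0.3]
gripper_width: -0.002
gripper_force: 0.0
```

Call:
{"api": "move_arm", "payload": {
  "dp": [
    [0,0,0.02],
    [0,0,0.02],
    [0,0,0.02],
    [0,0,0],
    [0,0,0]
  ],
  "turn": [0,0,0,0,0]
}}

```text
time: 3.6
tcp_pos: [0.5517, -0.069, 0.105]
ee_rot: [-0.0, 0.56, 0.828, -0.0]
ft_force: [0.4, 0.3, 0.5]
gripper_width: 0.003
gripper_force: 0.0
```

Call:
{"api": "move_arm", "payload": {
  "dp": [
    [0,0,0.02],
    [0,0,0.02],
    [0,0,0.02],
    [0,0,0],
    [0,0,0]
  ],
  "turn": [0,0,0,0,0]
}}

```text
time: 4.1
tcp_pos: [0.5516, -0.069, 0.1025]
ee_rot: [-0.0, 0.56, 0.828, -0.0]
ft_force: [0.5, -0.4, 0.3]
gripper_width: 0.003
gripper_force: 0.0
```

```bash
python3 - <<'E'
from h import *
d=grab('side','side1');e=grab('top','top1')
cb=cv2.resize(d['color'][140:200,200:270,::-1],(560,480),interpolation=cv2.INTER_CUBIC)
cv2.imwrite('pics/c1.png',cb)
plan([*rail(0,0),.1])
E
```

```text
pos [ 0.5517 -0.069   0.1026] yaw 111.82 rail -0.7 -0.5 F [ 0.3 -0.6  0.8] t 4.2 0.001135274749371314
[[0.0, 0.0, 0.01], [0.0, 0.0, 0.01], [0.0, 0.01, 0.01], [0.01, 0.0, 0.02], [0.0, 0.01, 0.01]] [0, 0, 0, 0, 0]
```

View pics/c1.png

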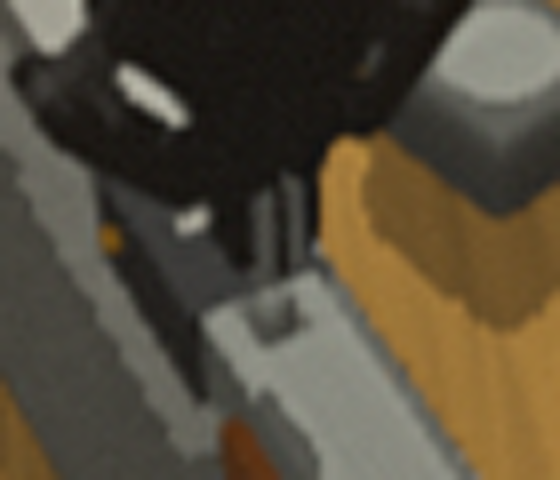

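The crop shows the button and hole at (275,318), still uncovered, with the fingertips ending near (278,275). I'll check the fingers' 3D position using depth.

```bash
python3 - <<'E'
from h import *
d=pickle.load(open('side1.pkl','rb'))
for v in range(164,188,1):
    r=[]
    for u in (232,233,234,235,236,237):
        W=world(d,u,v);p=(W[:2]-O)*1e3
        r.append('%.0f,%.0f,%.0f'%(p@xd,p@yd,W[2]*1e3))
    print(v,r)
E
```

```text
164 ['-9,-13,161', '-6,-11,157', '-3,-10,154', '-1,-12,156', '1,-12,154', '3,-12,154']
165 ['-9,-13,158', '-6,-11,154', '-3,-10,152', '-1,-12,152', '1,-12,151', '3,-12,150']
166 ['-8,-12,153', '-6,-12,152', '-4,-11,150', '-2,-13,150', '2,-10,146', '4,-10,145']
167 ['-8,-11,149', '-7,-13,150', '-4,-11,147', '-1,-11,146', '1,-11,144', '3,-13,145']
168 ['-8,-10,145', '-6,-11,144', '-4,-12,144', '-2,-12,144', '1,-12,142', '2,-13,142']
169 ['-10,-13,146', '-7,-12,143', '-4,-12,141', '-1,-10,138', '0,-12,139', '3,-12,137']
170 ['-9,-11,140', '-7,-12,139', '-4,-12,138', '-2,-11,136', '0,-12,135', '3,-12,135']
171 ['-9,-12,138', '-7,-13,138', '-5,-13,136', '-2,-12,133', '1,-9,130', '3,-12,131']
172 ['-10,-13,136', '-6,-10,131', '-4,-11,131', '-2,-12,130', '-0,-12,130', '3,-11,127']
173 ['-8,-10,129', '-7,-12,130', '-4,-11,127', '-2,-11,127', '-0,-12,127', '2,-13,126']
174 ['-10,-12,128', '-7,-12,127', '-5,-12,125', '-3,-12,125', '-0,-12,123', '12,9,95']
175 ['-9,-10,123', '-7,-10,122', '6,13,91', '7,10,93', '10,10,92', '11,8,93']
176 ['0,11,93', '-0,5,99', '1,3,100', '6,8,93', '8,6,94', '10,
[... 166 characters left out ...]
 '-4,-2,98', '-2,-3,98', '1,-4,97', '4,-2,94', '6,-2,92']
180 ['-6,-2,96', '-4,-2,94', '-2,-5,96', '0,-4,94', '2,-5,95', '7,-1,87']
181 ['-7,-3,94', '-5,-5,95', '-3,-5,94', '-0,-5,93', '2,-5,91', '6,-3,86']
182 ['-7,-4,91', '-5,-4,90', '-4,-6,92', '-1,-6,91', '0,-9,93', '2,-11,94']
183 ['-8,-5,89', '-5,-4,87', '-5,-10,94', '-3,-11,93', '-1,-12,93', '0,-14,94']
184 ['-11,-12,95', '-8,-11,93', '-6,-12,92', '-4,-12,92', '-3,-14,93', '-0,-14,92']
185 ['-11,-12,92', '-9,-12,90', '-7,-14,92', '-6,-15,92', '-4,-18,94', '-1,-17,92']
186 ['-13,-16,94', '-11,-16,92', '-9,-18,93', '-7,-17,92', '-5,-18,91', '-3,-21,94']
187 ['-14,-18,92', '-12,-19,94', '-9,-18,90', '-8,-20,92', '-6,-22,93', '-4,-23,93']
```

Depth puts the closed fingertips at z≈122 mm and y ≈ −12, the near edge. So they stand about 20 mm higher than the nominal offset implies. I'll keep going down gently, watching the force.

Call:
{"api": "move_arm", "payload": {
  "dp": [
    [0,0.02,0.06],
    [0,0,0.06],
    [0,0,0.06],
    [0,0,0.06],
    [0,0,0.06]
  ],
  "turn": [0,0,0,0,0]
}}

```text
time: 4.7
tcp_pos: [0.5524, -0.0687, 0.0903]
ee_rot: [-0.0, 0.56, 0.828, -0.0]
ft_force: [-0.0, 0.3, 0.1]
gripper_width: -0.002
gripper_force: 0.0
```

```bash
python3 - <<'E'
from h import *
d=grab('side','side2')
cb=cv2.resize(d['color'][140:200,200:270,::-1],(560,480),interpolation=cv2.INTER_CUBIC)
cv2.imwrite('pics/c2.png',cb)
plan([*rail(0,0),.08])
for v in range(170,184):
    r=[]
    for u in range(229,241):
        W=world(d,u,v);p=(W[:2]-O)*1e3
        r.append('%.0f,%.0f,%.0f'%(p@xd,p@yd,W[2]*1e3))
    print(v,*r)
E
```

```text
pos [ 0.552  -0.0687  0.0899] yaw 111.82 rail -0.2 -0.4 F [-1.  -0.   0.2] t 4.75 0.0003874080433089678
[[0.0, 0.0, 0.05], [0.0, 0.0, 0.05], [0.0, 0.0, 0.05], [0.01, 0.0, 0.05], [0.0, 0.01, 0.05]] [0, 0, 0, 0, 0]
170 -14,-6,138 -12,-8,139 -10,-8,137 -9,-11,140 -7,-12,140 -3,-10,136 -2,-12,137 -0,-13,138 3,-11,134 8,-6,126 10,-7,126 59,92,2
171 -13,-5,132 -12,-7,134 -10,-8,134 -9,-11,136 -7,-13,137 -4,-12,135 -2,-12,134 0,-12,133 2,-12,132 7,-7,123 9,-7,123 58,90,-1
172 -14,-7,132 -12,-7,131 -10,-7,130 -8,-9,131 -7,-13,134 -4,-11,131 -3,-13,132 0,-11,129 2,-13,129 7,-8,122 9,-8,120 53,79,10
173 -15,-8,130 -12,-8,129 -10,-8,127 -9,-11,130 -7,-11,129 -5,-11,128 -2,-11,126 1,-11,125 2,-12,125 7,-8,119 9,-7,117 50,73,14
174 -15,-7,126 -12,-8,125 -10,-8,125 -9,-10,126 -6,-9,123 -5,-12,125 -3,-12,125 -0,-12,123 3,-11,121 7,-8,115 9,-8,114 50,74,9
175 -15,-7,123 -12,-7,121 -10,-7,120 -9,-9,122 -7,-10,122 -5,-13,123 -3,-12,121 1,-10,117 2,-12,119 13,5,95 16,6,92 47,68,12
176 -16,-9,122 -13,-8,119 -10,-8,118 -8,-8,117 -8,-12,121 -5,-11,118 -3,-12,117 -0,-12,117 3,-11,113 5,-11,113 14,4,92 16,2,93
177 -7,12,92 -13,-8,116 -11,-9,116 -9,-9,114 -8,-12,117 -5,-11,115 -3,-11,114 -0,-11,112 2,-11,111 11,2,93 13,2,92 15,-0,93
178 -9,9,93 -7,7,93 -7,2,99 -8,-7,109 -8,-12,114 -6,-12,113 -3,-11,110 4,-1,96 7,-1,95 9,-2,94 11,-3,94 14,-2,91
179 -9,7,92 -6,9,88 -7,1,96 -5,-0,97 -8,-13,112 -2,-4,99 -0,-5,99 3,-4,96 5,-4,95 8,-3,93 9,-6,95 12,-6,93
180 -11,3,93 -7,7,87 -8,-1,96 -7,-3,98 -5,-4,97 -3,-5,97 1,-3,93 3,-3,92 6,-2,89 7,-6,93 9,-7,93 10,-9,94
181 -12,1,92 -10,-0,93 -9,-2,93 -7,-3,94 -5,-4,94 -2,-4,92 -1,-7,95 2,-5,90 5,-3,87 7,-5,88 7,-10,93 9,-11,93
182 -14,-2,94 -11,-2,92 -10,-5,95 -7,-4,91 -5,-5,92 -3,-5,91 -0,-5,88 -0,-10,94 3,-9,91 4,-12,94 6,-12,93 8,-13,93
183 -15,-5,93 -13,-6,94 -11,-7,94 -7,-2,86 -6,-5,88 -5,-9,92 -4,-12,95 -1,-11,92 1,-13,93 2,-15,94 4,-16,95 7,-16,93
```

View pics/c2.png

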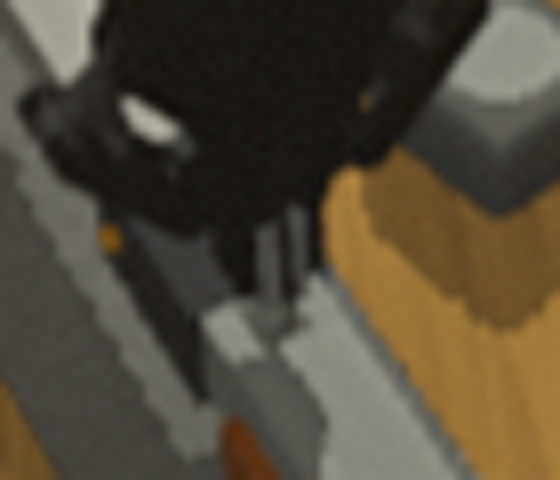

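The fingertips are now at about 110 mm, just over the button (tip at (278,310) in the crop), and centred on it. I'll continue down.

Call:
{"api": "move_arm", "payload": {
  "dp": [
    [0,0,0.05],
    [0,0,0.05],
    [0,0,0.05],
    [0,0,0.03],
    [0,0,0]
  ],
  "turn": [0,0,0,0,0]
}}

```text
time: 5.25
tcp_pos: [0.5524, -0.0687, 0.0834]
ee_rot: [0.0, 0.56, 0.828, -0.0]
ft_force: [0.7, -0.1, 2.0]
gripper_width: -0.005
gripper_force: 0.3
```

Call:
{"api": "move_arm", "payload": {
  "dp": [
    [0,0,0.03],
    [0,0,0.03],
    [0,0,0],
    [0,0,0],
    [0,0,0]
  ],
  "turn": [0,0,0,0,0]
}}

```text
time: 5.75
tcp_pos: [0.5524, -0.0686, 0.0809]
ee_rot: [-0.0, 0.56, 0.828, 0.0]
ft_force: [0.5, 0.1, 0.9]
gripper_width: -0.005
gripper_force: 0.4
```

Call:
{"api": "move_arm", "payload": {
  "dp": [
    [0,0,0.03],
    [0,0,0.03],
    [0,0,0],
    [0,0,0],
    [0,0,0]
  ],
  "turn": [0,0,0,0,0]
}}

```text
time: 6.25
tcp_pos: [0.5522, -0.0689, 0.0784]
ee_rot: [-0.0, 0.561, 0.828, -0.0]
ft_force: [0.1, -0.4, -0.3]
gripper_width: -0.002
gripper_force: 0.0
```

Call:
{"api": "move_arm", "payload": {
  "dp": [
    [0,0,0.02],
    [0,0,0.02],
    [0,0,0],
    [0,0,0],
    [0,0,0]
  ],
  "turn": [0,0,0,0,0]
}}

```text
time: 6.75
tcp_pos: [0.5524, -0.0687, 0.077]
ee_rot: [0.0, 0.56, 0.828, -0.0]
ft_force: [0.4, -1.0, 0.0]
gripper_width: -0.001
gripper_force: 0.0
```

```bash
python3 - <<'E'
from h import *
d=grab('side','side3')
cb=cv2.resize(d['color'][110:200,190:280,::-1],(580,580),interpolation=cv2.INTER_CUBIC)
cv2.imwrite('pics/c3.png',cb)
plan([*rail(0,0),.08])
for n in ('side0','side3'):
  d=pickle.load(open(n+'.pkl','rb'))
  # end cap extent along axis
  v,u=np.mgrid[110:150,180:240];v=v.ravel();u=u.ravel();W=np.array([world(d,a,b) for a,b in zip(u,v)])
  p=(W[:,:2]-O)*1e3;x=p@xd;y=p@yd;m=(abs(x)<18)&(W[:,2]>.07)&(W[:,2]<.11)&(y<260);print(n,np.sort(y[m])[-8:])
E
```

```text
pos [ 0.5524 -0.0687  0.077 ] yaw 111.82 rail 0.1 -0.5 F [ 0.3 -0.3 -0.3] t 6.8 0.002438458052494178
[[0.0, -0.0, -0.02], [0.0, -0.0, -0.01], [0.0, -0.0, -0.02], [0.01, -0.0, -0.01], [0.0, -0.0, -0.02]] [0, 0, 0, 0, 0]
side0 [223.39596472 223.60628813 223.71295441 225.1899259  225.76444132
 226.88274054 227.2029861  227.83767203]
side3 [231.99206471 232.27600077 232.48551006 232.50322708 233.95693079
 234.27521208 234.33197012 235.3606578 ]
```

View pics/c3.png

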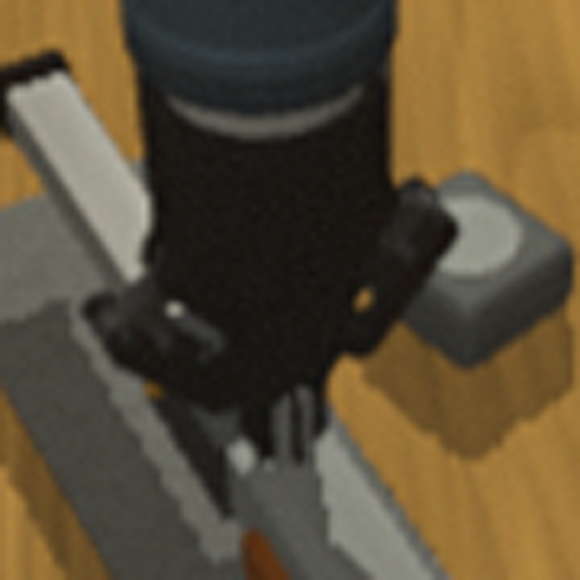

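The cap end moved about 8 mm outward (from 226 to 234), so the tube has sprung free. The crop shows the tips at the hole, clear of other things. I'll lift off and move over the inner tube.

Call:
{"api": "move_arm", "payload": {
  "dp": [
    [0,0,-0.2],
    [0,0,-0.3],
    [0,0,-0.4],
    [0,0,-0.4],
    [0,0,-0.3]
  ],
  "turn": [0,0,0,0,0]
}}

```text
time: 7.3
tcp_pos: [0.5531, -0.0686, 0.143]
ee_rot: [0.001, 0.56, 0.828, 0.0]
ft_force: [0.9, 0.1, 0.8]
gripper_width: -0.001
gripper_force: 0.0
```

Call:
{"api": "move_arm", "payload": {
  "dp": [
    [0.82,0,0],
    [0.82,0,0],
    [0.82,0,0],
    [0.82,0,0],
    [0.82,0,0]
  ],
  "turn": [0,0,0,0,0],
  "jaw": 0.3,
  "squeeze": 20
}}

```text
time: 7.8
tcp_pos: [0.4911, 0.0847, 0.1418]
ee_rot: [0.0, 0.561, 0.828, 0.0]
ft_force: [0.6, 0.6, -0.6]
gripper_width: 0.646
gripper_force: 0.0
```

Call:
{"api": "move_arm", "payload": {
  "dp": [
    [0,0,0.25],
    [0,0,0.25],
    [0,0,0.25],
    [0,0,0.15],
    [0,0,0]
  ],
  "turn": [0,0,0,0,0]
}}

```text
time: 8.3
tcp_pos: [0.4909, 0.0825, 0.1038]
ee_rot: [-0.001, 0.561, 0.828, -0.001]
ft_force: [0.3, 0.0, 0.3]
gripper_width: 0.645
gripper_force: 0.0
```

```bash
python3 - <<'E'
from h import *
d=grab('side','side4')
cb=cv2.resize(d['color'][80:200,170:290,::-1],(580,580),interpolation=cv2.INTER_CUBIC)
cv2.imwrite('pics/c4.png',cb)
plan([*rail(0,164),.04])
def pts(d):
    R=cv2.Rodrigues(np.array(d['rvec'],float))[0];t=np.array(d['tvec']).ravel()
    v,u=np.mgrid[:384,:512];v=v.ravel();u=u.ravel();z=d['z_map'].ravel()
    W=((np.linalg.inv(d['mtx'])@np.c_[u,v,np.ones(len(u))].T*z).T-t)@R
    p=(W[:,:2]-O)*1e3;return np.c_[p@xd,p@yd,W[:,2]*1e3,u,v]
# finger points: near |x| 20..70, y 145..185, z>60
Q=pts(d);m=(abs(Q[:,0])<75)&(Q[:,1]>140)&(Q[:,1]<185)&(Q[:,2]>30)&(Q[:,2]<150)
Q=Q[m]
for lo in range(-70,75,5):
    k=(Q[:,0]>=lo)&(Q[:,0]<lo+5)
    if k.any(): print(lo,np.sort(Q[k,2])[:5].round(),k.sum())
E
```

```text
pos [0.4913 0.0828 0.1044] yaw 111.75 rail -0.3 162.8 F [-0.6  1.   1. ] t 8.35 0.6504883871570687
[[0.01, 0.0, 0.32], [0.0, 0.0, 0.32], [0.01, 0.0, 0.32], [0.0, 0.0, 0.32], [0.01, 0.01, 0.33]] [0, 0, 0, 0, 0]
-45 [133. 135. 135. 137. 137.] 16
-40 [126. 130. 132. 132. 132.] 18
-35 [128. 128. 131. 131. 136.] 14
-20 [64. 65. 65. 66. 66.] 31
-15 [66. 69. 69. 76. 83.] 32
-10 [85. 85. 86. 86. 86.] 28
-5 [85. 85. 85. 85. 86.] 24
0 [85. 85. 86. 86. 86.] 25
5 [85. 85. 85. 86. 86.] 26
10 [87. 88. 88. 88. 89.] 5
20 [126. 130. 131. 133. 135.] 16
25 [126. 126. 126. 128. 128.] 25
30 [128. 131. 134. 136. 138.] 12
35 [134. 134. 139. 142. 145.] 6
```

View pics/c4.png

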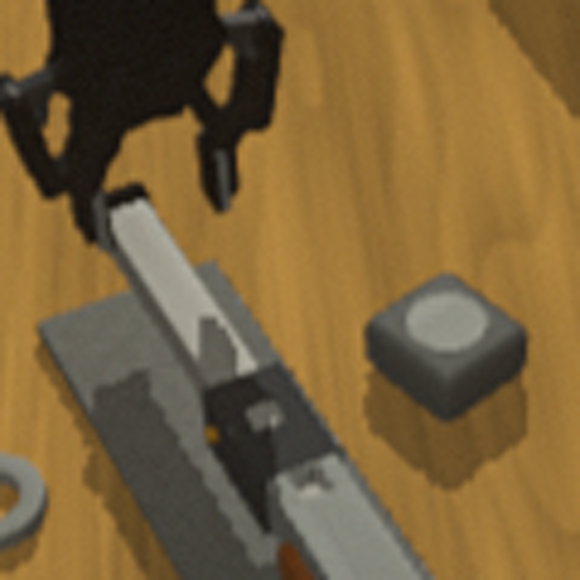

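The picture shows the open fingers straddling the inner tube near the cap, with the tips at about 126 mm. I'll go down about 60 mm.

Call:
{"api": "move_arm", "payload": {
  "dp": [
    [0.02,0,0.2],
    [0,0,0.2],
    [0,0,0.2],
    [0,0,0.2],
    [0,0,0.1]
  ],
  "turn": [0,0,0,0,0]
}}

```text
time: 8.85
tcp_pos: [0.4906, 0.0842, 0.0679]
ee_rot: [-0.0, 0.56, 0.828, -0.0]
ft_force: [-0.5, -1.4, -0.2]
gripper_width: 0.649
gripper_force: 0.0
```

Call:
{"api": "move_arm", "payload": {
  "dp": [
    [0,0,0.15],
    [0,0,0.15],
    [0,0,0.15],
    [0,0,0.12],
    [0,0,0.05]
  ],
  "turn": [0,0,0,0,0]
}}

```text
time: 9.35
tcp_pos: [0.4909, 0.0842, 0.0436]
ee_rot: [-0.0, 0.56, 0.828, -0.0]
ft_force: [-0.4, -0.3, -0.7]
gripper_width: 0.647
gripper_force: 0.0
```

```bash
python3 - <<'E'
from h import *
d=grab('side','side5')
cb=cv2.resize(d['color'][80:200,170:290,::-1],(580,580),interpolation=cv2.INTER_CUBIC)
cv2.imwrite('pics/c5.png',cb)
plan([*rail(0,164),.043])
E
```

```text
pos [0.4909 0.0843 0.0436] yaw 111.82 rail -0.2 164.3 F [ 0.1 -0.2 -0.5] t 9.4 0.6497608355428497
[[-0.0, 0.0, 0.0], [-0.0, 0.0, 0.0], [-0.0, 0.0, 0.01], [-0.0, 0.0, 0.0], [-0.01, 0.0, 0.01]] [0, 0, 0, 0, 0]
```

View pics/c5.png

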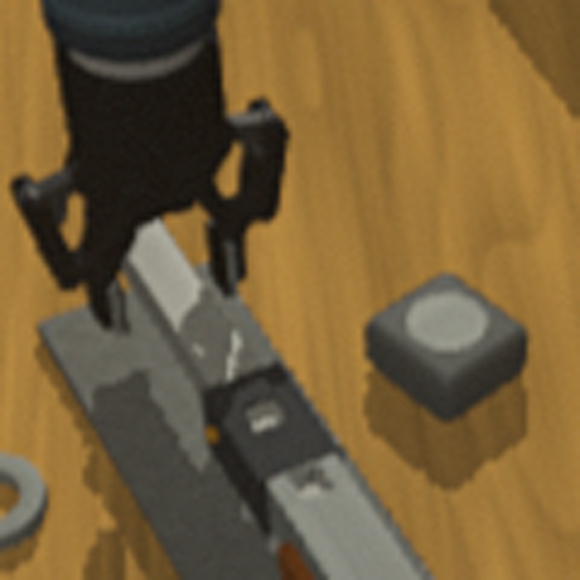

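The fingers straddle the bare tube at pad depth. I'll close lightly and start drawing it out.

Call:
{"api": "move_arm", "payload": {
  "dp": [
    [0,0,0],
    [0,0,0],
    [0,0,0],
    [0,0,0],
    [0,0,0]
  ],
  "turn": [0,0,0,0,0],
  "jaw": -1,
  "squeeze": 20
}}

```text
time: 9.9
tcp_pos: [0.4916, 0.0845, 0.0445]
ee_rot: [0.0, 0.56, 0.828, 0.0]
ft_force: [1.0, 0.3, 1.8]
gripper_width: 0.308
gripper_force: 25.4
```

Call:
{"api": "move_arm", "payload": {
  "dp": [
    [0.05,0,0],
    [0.05,0,0],
    [0.05,0,0],
    [0.05,0,0],
    [0.05,0,0]
  ],
  "turn": [0,0,0,0,0]
}}

```text
time: 10.4
tcp_pos: [0.4879, 0.0937, 0.0444]
ee_rot: [0.0, 0.561, 0.828, 0.0]
ft_force: [2.7, -1.9, 5.3]
gripper_width: 0.313
gripper_force: 25.8
```

```bash
cat >> h.py <<'E'
def look():
    s=robot.get_state();d=robot.read_camera('side');p=(s['tcp_pos'][:2]-O)*1e3
    print('y',(p@yd).round(2),'x',(p@xd).round(1),'Fy',(s['ft_force'][:2]@yd).round(2),'Fx',(s['ft_force'][:2]@xd).round(2),'Fz',s['ft_force'][2].round(1),s['time'],s['gripper_width'],s['gripper_force'])
    R=cv2.Rodrigues(np.array(d['rvec'],float))[0];t=np.array(d['tvec']).ravel()
    v,u=np.mgrid[:384,:512];v=v.ravel();u=u.ravel();z=d['z_map'].ravel()
    W=((np.linalg.inv(d['mtx'])@np.c_[u,v,np.ones(len(u))].T*z).T-t)@R
    q=(W[:,:2]-O)*1e3;x=q@xd;y=q@yd;Z=W[:,2]*1e3
    h=(abs(x+2)<6)&(abs(y-47)<6)&(Z<110);print('hole z',Z[h].mean().round(1),np.sort(Z[h])[-4:].round(1),h.sum())
    c=(abs(x+2)<14)&(y>180)&(y<300)&(Z>70)&(Z<97);print('cap',np.sort(y[c])[-5:].round(1))
    return d
E
python3 -c "
from h import *
look()"
```

```text
y 174.23 x 0.6 Fy -2.8 Fx 1.76 Fz 5.3 10.4 0.31265951669985304 25.823872983455658
hole z 87.3 [87.6 88.3 88.8 90.2] 13
cap [234.1 234.9 236.4 236.9 237.1]
```

Call:
{"api": "move_arm", "payload": {
  "dp": [
    [0.05,0,0],
    [0.05,0,0],
    [0.05,0,0],
    [0.05,0,0],
    [0.05,0,0]
  ],
  "turn": [0,0,0,0,0]
}}

```text
time: 10.95
tcp_pos: [0.4841, 0.1032, 0.0445]
ee_rot: [0.0, 0.56, 0.828, 0.0]
ft_force: [3.1, -3.3, 5.9]
gripper_width: 0.312
gripper_force: 25.9
```

```bash
python3 -c "
from h import *
d=look()
e=robot.read_camera('top')
P=[]
for n,d in (('top0',pickle.load(open('top0.pkl','rb'))),('now',e)):
  for u0,v0 in [(0,0)]:
    W=[]
    for v in range(200,260):
      for u in range(125,230):
        w=world(d,u,v);q=(w[:2]-O)*1e3
        if abs(q@xd)<20 and 150<q@yd<300 and .06<w[2]<.11: W.append([q@yd,w[2]])
    W=np.array(W);print(n,np.sort(W[:,0])[-12:].round(1))
"
```

```text
y 184.37 x 0.6 Fy -4.2 Fx 1.69 Fz 5.9 10.95 0.3120895802772153 25.86143732070923
hole z 87.3 [88.6 88.7 88.9 89.1] 13
cap [244.  244.8 245.9 245.9 247.7]
top0 [226.3 226.4 226.7 226.7 226.8 226.8 227.  227.3 227.7 227.8 227.9 228.2]
now [163.7 163.9 164.2 164.8 164.9 165.3 165.8 165.9 166.8 167.  167.7 173.8]
```

```bash
cat >> h.py <<'E'
def cap(d):
    R=cv2.Rodrigues(np.array(d['rvec'],float))[0];t=np.array(d['tvec']).ravel()
    v,u=np.mgrid[:384,:512];v=v.ravel();u=u.ravel();z=d['z_map'].ravel()
    W=((np.linalg.inv(d['mtx'])@np.c_[u,v,np.ones(len(u))].T*z).T-t)@R
    q=(W[:,:2]-O)*1e3;x=q@xd;y=q@yd;Z=W[:,2]*1e3
    m=(abs(x+1.5)<17)&(y>195)&(y<300)&(Z>72)&(Z<100)
    col=d['color'].reshape(-1,3).sum(1);k=m&(col<150);b=m&(col>300)
    return k.sum(),y[k].min().round(1),y[k].mean().round(1),np.sort(y[m])[-8:].mean().round(1), np.sort(y[b])[-8:].mean().round(1) if b.sum() else None
E
python3 -c "
from h import *
for n in ('side0','side3','side4','side5'): print(n,cap(pickle.load(open(n+'.pkl','rb'))))
print(cap(grab('side','side6')))"
```

```text
side0 (np.int64(43), np.float64(210.1), np.float64(219.3), np.float64(225.5), np.float64(214.9))
side3 (np.int64(42), np.float64(221.2), np.float64(228.2), np.float64(233.4), np.float64(224.1))
side4 (np.int64(23), np.float64(224.9), np.float64(229.0), np.float64(232.6), np.float64(223.4))Traceback (most recent call last):
  File "<string>", line 3, in <module>
    for n in ('side0','side3','side4','side5'): print(n,cap(pickle.load(open(n+'.pkl','rb'))))
                                                        ~~~^^^^^^^^^^^^^^^^^^^^^^^^^^^^^^^^^^
  File "h.py", line 42, in cap
    return k.sum(),y[k].min().round(1),y[k].mean().round(1),np.sort(y[m])[-8:].mean().round(1), np.sort(y[b])[-8:].mean().round(1) if b.sum() else None
                   ~~~~~~~~^^
    return umr_minimum(a, axis, None, out, keepdims, initial, where)
ValueError: zero-size array to reduction operation minimum which has no identity
```

The gripper hides the cap, so that check isn't valid. The steady ~3 N drag shows the tube is following: inner ≈ 29 mm at tool y 184.4, and the catch should come at y ≈ 203.

Call:
{"api": "move_arm", "payload": {
  "dp": [
    [0.06,0,0],
    [0.06,0,0],
    [0.06,0,0],
    [0.06,0,0],
    [0.05,0,0]
  ],
  "turn": [0,0,0,0,0]
}}

```text
time: 11.55
tcp_pos: [0.4796, 0.1144, 0.0444]
ee_rot: [0.0, 0.56, 0.828, 0.0]
ft_force: [3.3, -1.2, 6.2]
gripper_width: 0.309
gripper_force: 25.9
```

Call:
{"api": "move_arm", "payload": {
  "dp": [
    [0.02,0,0],
    [0.02,0,0],
    [0.02,0,0],
    [0.01,0,0],
    [0,0,0]
  ],
  "turn": [0,0,0,0,0]
}}

```text
time: 12.05
tcp_pos: [0.4779, 0.1188, 0.0445]
ee_rot: [-0.001, 0.56, 0.829, 0.001]
ft_force: [-0.0, 3.4, 5.6]
gripper_width: 0.314
gripper_force: 25.9
```

```bash
python3 -c "
from h import *
d=look()
cv2.imwrite('pics/c7.png',cv2.resize(d['color'][130:190,200:260,::-1],(480,480),interpolation=cv2.INTER_CUBIC))"
```

```text
y 201.18 x 0.6 Fy 3.13 Fx 1.21 Fz 5.6 12.05 0.3142700696647269 25.926227867603302
hole z 96.5 [99.4 99.5 99.5 99.9] 21
cap [260.7 261.1 262.5 263.  265.9]
```

View pics/c7.png

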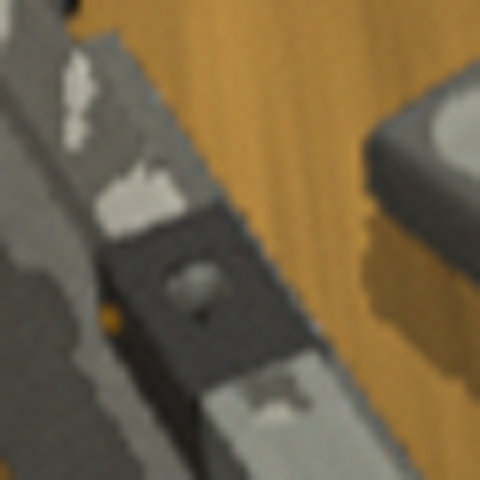

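The button's dome now stands in the collar hole at (200,285), with measured heights up to 99.9 mm, so it has popped. I'll release the tube and lift away.

Call:
{"api": "move_arm", "payload": {
  "dp": [
    [0,0,0],
    [0,0,0],
    [0,0,0],
    [0,0,0],
    [0,0,0]
  ],
  "turn": [0,0,0,0,0],
  "jaw": 0.3
}}

```text
time: 12.6
tcp_pos: [0.4781, 0.1162, 0.044]
ee_rot: [-0.0, 0.561, 0.828, -0.0]
ft_force: [0.9, 0.3, -0.3]
gripper_width: 0.648
gripper_force: 0.0
```

Call:
{"api": "move_arm", "payload": {
  "dp": [
    [0,0,-0.3],
    [0,0,-0.5],
    [0,0,-0.7],
    [0,0,-0.7],
    [0,0,-0.7]
  ],
  "turn": [0,0,0,0,0]
}}

```text
time: 13.1
tcp_pos: [0.4782, 0.1163, 0.1621]
ee_rot: [0.0, 0.56, 0.828, 0.0]
ft_force: [0.6, -0.1, -0.4]
gripper_width: 0.65
gripper_force: 0.0
```

Call:
{"api": "move_arm", "payload": {
  "dp": [
    [0,0,-0.3],
    [0,0,0],
    [0,0,0],
    [0,0,0],
    [0,0,0]
  ],
  "turn": [0,0,0,0,0]
}}

```text
time: 13.6
tcp_pos: [0.4775, 0.1161, 0.1711]
ee_rot: [-0.001, 0.56, 0.828, -0.001]
ft_force: [0.4, -0.1, -0.5]
gripper_width: 0.652
gripper_force: 0.0
```

```bash
python3 -c "
from h import *
d=look();print(cap(d))"
```

```text
y 198.82 x -0.7 Fy -0.26 Fx 0.34 Fz -0.5 13.6 0.6515396894170222 0.0
hole z 97.0 [99.3 99.3 99.5 99.6] 21
cap [270.2 270.6 271.  271.3 272.2]
(np.int64(39), np.float64(256.8), np.float64(264.9), np.float64(270.6), np.float64(261.1))
```

```bash
python3 -c "
from bench import robot
print(robot.hand_in())"
```

```text
the job is handed in; nothing more can be done
None
```

The rail is let out by one hole and the job is handed in: the tube is drawn out about 45 mm, the button measures about 99.5 mm high in the collar hole, the gripper is clear of the rail, and it took about 14 s; the hand-in returned no verdict, and I did not re-measure the objects lying around the rail.

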